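# Pack the pointed turned parts by size

### The arm

A 6-joint arm with a two-finger parallel gripper is mounted at the origin on the work surface. World frame = base frame: x ahead of the robot, y to its left, z up, the work surface at z = 0. Lengths are in mm, angles in rad, forces in N, time in s.
With the tool pointing down it reaches from about 300 to 775 mm from the base axis. Payload 14.6 kg.
Tool frame: the origin (TCP) lies at the very end of the fingers, on their centre line; the grasp point (between the pads) lies 19 mm behind it; z points along the fingers, y is the line along which they close (so a half turn about z gives the same grasp; the last joint's range is limited). The gripper opens to 94 mm and grips with 3 to 60 N. Pads are 16 mm wide; open, the fingers measure 119 mm over their backs; the gripper's body (75 mm by 177 mm) begins 78 mm behind the grasp point.
Start: joints at [1.049, 0.3, 1.521, -0, 1.321, -0.067], TCP at [241.601, 494.083, 205.446] pointing down, gripper open.
Joint ranges: [-3.03, 3.03], [-0.79, 2.21], [0.23, 2.52], [-1.04, 4.18], [0, 3.07], [-2.55, 2.55]. Speed limits (rad/s): [2.22, 2.22, 2.57, 3.14, 3.14, 3.14].

### API

Orientations are given as [roll, pitch, yaw] about the fixed x, y, z axes, in that order (R = Rz(yaw) Ry(pitch) Rx(roll)).
In Python, from cell import manip, eyes, ticket gives the robot as it stands. The module is installed in compiled form; this text tells all that it offers.
- The arm moves only by the tool arm_command, never from a script. Its argument "plan" is a list of rows, each a list of 5 numbers: the opening, from -1 (shut) to 1 (fully open), then the shift along the tool's x, y, z in m, then the turn about the tool's z in rad. In form: [[jaw, dx, dy, dz, roll], ...]. A call has 1 to 20 rows; each row shifts and turns the commanded pose from where the row before left it, along the tool's axes as they then stand; what a row does not reach is not made up. A row lasts 1/8 s, in which the tool goes at most 62.5 mm and 10.7 degrees, less where a joint would pass 70% of its speed; a pose out of reach is approached as far as the arm can. A call is refused whole if a number of a shift passes 0.0625 or a number of a turn 0.188, either way. A call with a gripper value outside its range is refused whole. The fingers move at their own pace and stop on an object; "newtons" is the grip in N (left out, the last holds). Time passes only in rows, so rows that do not move let the fingers close. It gives the time, the measured TCP pose, the force, the opening and the grip force at its end, in the units of the state.
- manip.read_state(): the state, without advancing time (a new reading comes with each control period).
- eyes.camera(name): name is "scene" or "side" or "wrist"; returns a dict with "img" (384x512x3 uint8, blue, green, red), "z_map" (384x512 float32, mm along the optical axis (not along the pixel's ray), 0 where there is no reading), "fx", "fy", "cx", "cy" (pixels), "eye" and "orientation" of the camera in the world. Camera axes: x right, y down, z forward; pixel columns grow to the right and rows downward; lengths in mm; the calibration is good to about 2 mm. A picture is of the moment at which its call begins.
- ticket.sign_off(): hands the job in; it is judged then, once.
The state is a dict: "clock": time; "joints": joint angles; "qd": joint speeds; "effort": joint torques, N m; "eef_pos": TCP position; "eef_rot": TCP orientation; "wrist_force": force on the tool from outside, world axes, zero at the start; "moment": the same for the moment, N m; "finger_gap": finger opening in mm; "finger_force": force on a finger pad.
Only numpy, scipy, OpenCV 4.12 (cv2) and the standard library are available. Lean on these libraries where they do the work, as an engineer would, in place of code of your own. Each camera call takes 0.05 s, during which the arm holds its last target. There are 200 camera calls.

### The job

Pick the four pointed aluminium parts out from among the flat-topped blanks and stand each one, point up, fully down in the nest of the packing tray that matches the size of its foot, smallest foot in the smallest pocket and so on up to the largest. Do not knock any pointed part over, and leave the two flat-topped blanks standing where they are.

Things in the scene. Friction and masses are not known exactly. Their poses are not given: they have to be found in the camera images.
- tiny_point: Loose turned aluminium pointed part, the tiny one, about 45 g, standing upright on its round foot flange, point up: flange 24 mm diameter and 12 mm high, then a straight barrel 18 mm diameter up to 50 mm, then a cone to a sharp point at 70 mm. Origin at the centre of its underside, z up along its axis; round, so yaw does not matter. Grip the barrel from above (between 20 and 50 mm up).
- small_point: Loose turned aluminium pointed part, the small one, about 100 g, standing upright on its round foot flange, point up: flange 36 mm diameter and 12 mm high, then a straight barrel 26 mm diameter up to 50 mm, then a cone to a sharp point at 76 mm. Origin at the centre of its underside, z up along its axis; round, so yaw does not matter. Grip the barrel from above (between 20 and 50 mm up).
- medium_point: Loose turned aluminium pointed part, the medium one, about 190 g, standing upright on its round foot flange, point up: flange 48 mm diameter and 12 mm high, then a straight barrel 36 mm diameter up to 50 mm, then a cone to a sharp point at 82 mm. Origin at the centre of its underside, z up along its axis; round, so yaw does not matter. Grip the barrel from above (between 20 and 50 mm up).
- large_point: Loose turned aluminium pointed part, the large one, about 310 g, standing upright on its round foot flange, point up: flange 60 mm diameter and 12 mm high, then a straight barrel 46 mm diameter up to 50 mm, then a cone to a sharp point at 88 mm. Origin at the centre of its underside, z up along its axis; round, so yaw does not matter. Grip the barrel from above (between 20 and 50 mm up).
- tiny_nest: Fixed grey nest for the 24 mm foot, one of four in a row, 90 mm apart, in a low blue tray (rim 19 mm above the table): block 88 x 88 x 15 mm with a square pocket 35 x 35 mm, 12 mm deep, lightly chamfered, floor pale. Origin: centre of the block's underside, 3 mm above the table; pocket centred on it, floor 3 mm and mouth 15 mm above it; x, y along the pocket's sides.
- small_nest: Fixed grey nest for the 36 mm foot, one of four in a row, 90 mm apart, in a low blue tray (rim 19 mm above the table): block 88 x 88 x 15 mm with a square pocket 47 x 47 mm, 12 mm deep, lightly chamfered, floor pale. Origin: centre of the block's underside, 3 mm above the table; pocket centred on it, floor 3 mm and mouth 15 mm above it; x, y along the pocket's sides.
- medium_nest: Fixed grey nest for the 48 mm foot, one of four in a row, 90 mm apart, in a low blue tray (rim 19 mm above the table): block 88 x 88 x 15 mm with a square pocket 59 x 59 mm, 12 mm deep, lightly chamfered, floor pale. Origin: centre of the block's underside, 3 mm above the table; pocket centred on it, floor 3 mm and mouth 15 mm above it; x, y along the pocket's sides.
- large_nest: Fixed grey nest for the 60 mm foot, one of four in a row, 90 mm apart, in a low blue tray (rim 19 mm above the table): block 88 x 88 x 15 mm with a square pocket 71 x 71 mm, 12 mm deep, lightly chamfered, floor pale. Origin: centre of the block's underside, 3 mm above the table; pocket centred on it, floor 3 mm and mouth 15 mm above it; x, y along the pocket's sides.
- blank_a: Loose unfinished aluminium blank, 100 g, standing upright: flange 36 mm diameter and 12 mm high, barrel 26 mm diameter, with a FLAT top at 60 mm with a dark hole in it, no point. Origin at the centre of its underside, z up. To be left where it stands.
- blank_b: Loose unfinished aluminium blank, 190 g, standing upright: flange 48 mm diameter and 12 mm high, barrel 36 mm diameter, with a FLAT top at 60 mm with a dark hole in it, no point. Origin at the centre of its underside, z up. To be left where it stands.
Mind the look-alikes: they are no part of the job. Leave any yellow look-alike of the tiny_point alone.

How it is judged (in metres and radians):
At the end, for the whole second after the job is handed in: Each pointed part stands released and at rest in the nest of its own size: foot on the pocket floor (origin less than 6 mm above the nest's origin), within 10 mm of the pocket's centre, tilted less than 0.1 rad; both blanks upright and within 25 mm of where they started (horizontal distance between tiny_point and tiny_nest below 0.01 m and z of tiny_point in the frame of tiny_nest below 0.006 m and angle between each of tiny_point, small_point, medium_point, large_point, blank_a, blank_b's own z axis and vertical below 0.1 rad and linear speed of each of tiny_point, small_point, medium_point, large_point below 0.02 m/s and angular speed of each of tiny_point, small_point, medium_point, large_point below 0.2 rad/s and horizontal distance between small_point and small_nest below 0.01 m and z of small_point in the frame of small_nest below 0.006 m and horizontal distance between medium_point and medium_nest below 0.01 m and z of medium_point in the frame of medium_nest below 0.006 m and horizontal distance between large_point and large_nest below 0.01 m and z of large_point in the frame of large_nest below 0.006 m and distance of each of blank_a, blank_b from where it was at the start of the episode below 0.025 m); the robot touches nothing.
It fails at once if a pointed part is knocked over (tilted more than 0.7 rad) (angle between any of tiny_point, small_point, medium_point, large_point's own z axis and vertical above 0.7 rad).
It fails at once if a flat-topped blank is moved more than 25 mm (distance of any of blank_a, blank_b from where it was at the start of the episode above 0.025 m).
It also fails if it takes over 109 s, if anything falls off the work surface, if the arm or the gripper's body presses on something with over 40 N, if the wrist force passes 120 N, or if a joint passes its speed limit or range.

## Working session

There is one attempt and no reset: what is moved stays moved. The work goes in short steps, Python scripts to look and compute and a tool call to move; the robot and the scene stay as the last step left them, time stands still between calls to the robot, and variables do not carry over. Pictures are saved under pics/ and viewed, at most 14 in all, crops included, and the job is handed in when it is done.

Besides the shell and the picture viewer there is one more tool, called after ">>>" as a command line: name --pt "numbers of a row" for each row, then --argument value for the rest. arm_command: Moves the arm, as the interface text tells. Its arguments: {"type":"object","properties":{"plan":{"type":"array"},"newtons":{"type":"number"}},"required":["plan"]}

```bash
mkdir -p pics
python3 - <<'E'
from cell import manip, eyes
import cv2,numpy as np,pickle
print(manip.read_state())
for n in ("scene","side","wrist"):
    c=eyes.camera(n); cv2.imwrite(f"pics/{n}0.png",c["img"]); pickle.dump(c,open(f"{n}0.pkl","wb"))
    print(n,{k:v for k,v in c.items() if k not in("img","z_map")})
E
```

```text
{'clock': 0.0, 'joints': array([ 1.04940779e+00,  3.00483046e-01,  1.52161899e+00,  2.19082939e-05,
        1.32072175e+00, -6.65776194e-02]), 'qd': array([ 8.58365619e-04, -8.21753687e-04,  1.08756637e-04,  3.13770410e-05,
        2.25732106e-03,  3.94664335e-04]), 'effort': array([ 2.21804738e-03, -5.31833053e+01, -3.52735269e+01,  7.09044258e-02,
        2.46021291e-02,  5.70884566e-06]), 'eef_pos': array([241.45508928, 493.84839591, 204.86375161]), 'eef_rot': array([-3.14036566e+00, -1.03078561e-04,  2.68677623e+00]), 'wrist_force': array([-1.10234598, -0.71630359, -0.54795726]), 'moment': array([-0.00578871, -0.0034081 ,  0.00961644]), 'finger_force': 0.0, 'finger_gap': 93.98065642276876}
scene {'fx': 406.70205532884904, 'fy': 406.70205532884904, 'cx': 257.8947424934314, 'cy': 186.1483180798073, 'eye': array([1174.78919318, -251.99380568,  843.44217486]), 'orientation': array([-2.41338015, -0.01071432,  1.19088629])}
side {'fx': 496.19986868866584, 'fy': 496.19986868866584, 'cx': 259.554526690896, 'cy': 180.61958083940982, 'eye': array([ 165.31564877, 1143.70130183,  721.46505967]), 'orientation': array([-2.08931663e+00,  7.76009041e-04, -2.82061843e+00])}
wrist {'fx': 287.83485684022475, 'fy': 287.83485684022475, 'cx': 259.5507569567556, 'cy': 186.09015727481685, 'eye': array([177.95881502, 524.46422671, 382.46260845]), 'orientation': array([ 2.89627978e+00, -3.74646926e-04,  1.11671638e+00])}
```

View pics/scene0.png

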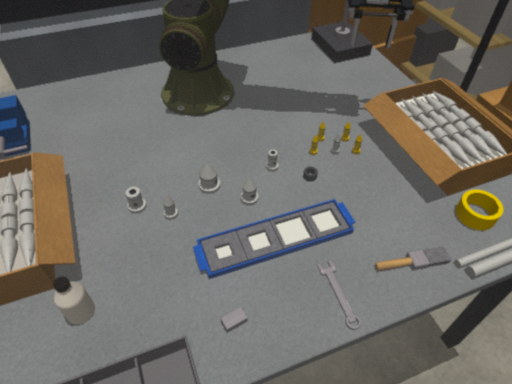

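View pics/side0.png

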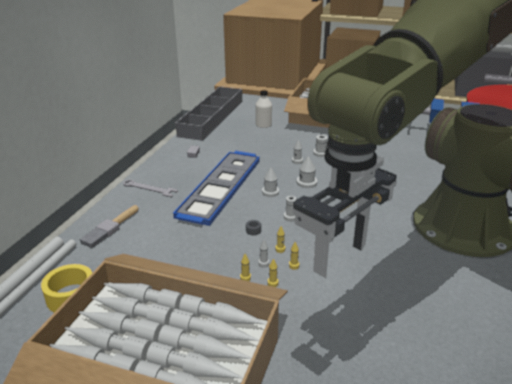

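```bash
cat > h.py <<'E'
import numpy as np,cv2,pickle
from scipy.spatial.transform import Rotation as Ro
def R(c): return Ro.from_euler('xyz',c["orientation"]).as_matrix()
def cloud(c):
    z=c["z_map"]; v,u=np.mgrid[:384,:512]
    P=np.stack([(u-c["cx"])/c["fx"]*z,(v-c["cy"])/c["fy"]*z,z],-1)
    W=P@R(c).T+c["eye"]; W[z==0]=np.nan; return W
def ray(c,u,v,h):
    d=R(c)@[(u-c["cx"])/c["fx"],(v-c["cy"])/c["fy"],1]; e=c["eye"]; return e+d*(h-e[2])/d[2]
def proj(c,p):
    q=R(c).T@(np.array(p)-c["eye"]); return c["cx"]+c["fx"]*q[0]/q[2],c["cy"]+c["fy"]*q[1]/q[2]
E
python3 - <<'E'
from h import *
for n in("scene","side"):
    c=pickle.load(open(n+"0.pkl","rb"));W=cloud(c)
    m=((W[...,2]>28)&(W[...,2]<100)&(np.hypot(W[...,0],W[...,1])>250)).astype(np.uint8)
    k,l,s,ce=cv2.connectedComponentsWithStats(m)
    for i in range(1,k):
        if s[i,4]<25: continue
        p=W[l==i]; b=c["img"][l==i].mean(0)
        print(n,s[i],np.nanpercentile(p,2,axis=0).round(),np.nanpercentile(p,98,axis=0).round(),"bgr",b.round(),"maxz",p[:,2].max().round())
E
```

```text
scene [ 312   21   60   36 1228] [-193.  537.   30.] [  3. 692.  75.] bgr [64. 63. 65.] maxz 100.0
scene [ 363   78  149  111 9405] [344. 444.  41.] [701. 747.  99.] bgr [ 90. 113. 132.] maxz 100.0
scene [   0   95   28   64 1201] [ -41. -598.   29.] [ 178. -545.  100.] bgr [86. 61. 45.] maxz 100.0
scene [318 122   7  12  59] [361. 277.  29.] [377. 292.  69.] bgr [ 41. 105. 122.] maxz 72.0
scene [343 122   7  13  64] [390. 347.  29.] [405. 361.  68.] bgr [ 37. 102. 119.] maxz 69.0
scene [333 135   7  13  65] [429. 291.  29.] [444. 306.  66.] bgr [100. 103. 104.] maxz 67.0
scene [354 134   8  14  67] [450. 351.  30.] [467. 366.  67.] bgr [ 36. 103. 121.] maxz 69.0
scene [311 136   7  12  64] [408. 230.  31.] [423. 244.  67.] bgr [ 41. 104. 121.] maxz 69.0
scene [268 150   9  15 118] [417.  86.  29.] [440. 109.  62.] bgr [105. 108. 109.] maxz 66.0
scene [   0  153   75  145 8122] [ 244. -598.   38.] [ 601. -445.   99.] bgr [ 94. 119. 139.] maxz 100.0
scene [199 164  18  22 287] [ 425. -113.   29.] [453. -71.  82.] bgr [114. 118. 119.] maxz 86.0
scene [242 179  14  19 201] [508. -22.  2
[... 2459 characters left out ...]
.] bgr [ 78. 130. 142.] maxz 69.0
side [ 108  253  180   47 1461] [346. 444.  70.] [693. 497.  99.] bgr [ 97. 126. 149.] maxz 100.0
side [ 20 255  16  16  39] [910. 470.  28.] [922. 517.  30.] bgr [184. 185. 182.] maxz 30.0
side [241 254   9  17 119] [450. 359.  29.] [466. 372.  66.] bgr [ 77. 130. 142.] maxz 68.0
side [268 259  10  18 123] [388. 357.  30.] [404. 370.  67.] bgr [ 77. 131. 143.] maxz 70.0
side [   28   260   251   124 21189] [342. 508.  42.] [797. 705.  99.] bgr [136. 146. 149.] maxz 100.0
side [  0 275  14  13  35] [907. 540.  28.] [921. 572.  31.] bgr [180. 182. 179.] maxz 31.0
side [   3  346  140   38 2639] [511. 734.  76.] [699. 779. 100.] bgr [ 92. 126. 152.] maxz 100.0
```

The scene view shows the gripped parts by height: tiny around pixel (337,145) among the yellow look-alikes, medium (249,190), large (208,177) and small (169,208). The blanks are at (135,198) and (272,159), and the tray pockets run from (223,252) smallest to (326,221) largest. The side view agrees.

Run:
```python
from h import *
for n,box in(("scene",(195,355,200,275)),("side",(175,262,150,222))):
    c=pickle.load(open(n+"0.pkl","rb"));W=cloud(c);im=c["img"].astype(int)
    m=(im.min(-1)>(170 if n=="scene" else 170)).astype(np.uint8); u0,u1,v0,v1=box
    z=np.zeros_like(m); z[v0:v1,u0:u1]=m[v0:v1,u0:u1]
    k,l,s,ce=cv2.connectedComponentsWithStats(z)
    for i in range(1,k):
        if s[i,4]<30: continue
        v,u=np.nonzero(l==i); P=np.array([ray(c,a,b,6)[:2] for a,b in zip(u,v)],np.float32)
        print(n,s[i],cv2.minAreaRect(P),P.mean(0))
    b=(im[...,0]>im[...,2]+50).astype(np.uint8); z=np.zeros_like(b); z[v0:v1,u0:u1]=b[v0:v1,u0:u1]
    v,u=np.nonzero(z); P=W[v,u]; P=P[P[:,2]>14][:,:2].astype(np.float32)
    print("tray",cv2.minAreaRect(P))
```

```text
scene [312 211  26  20 326] ((657.0484619140625, 149.27720642089844), (52.40701675415039, 51.21527099609375), 89.64777374267578) [657.2981  148.87836]
scene [276 218  33  27 540] ((655.1889038085938, 58.59297180175781), (65.91363525390625, 63.65141296386719), 88.21025848388672) [655.7784   58.41811]
scene [249 233  20  17 232] ((653.16943359375, -32.11582946777344), (42.642791748046875, 39.38679885864258), 88.69436645507812) [653.2031   -32.319347]
scene [216 246  15  12 128] ((651.1510620117188, -122.32952880859375), (32.06267547607422, 27.05770492553711), 88.50826263427734) [ 650.9529  -122.57076]
tray ((657.3223876953125, 11.503448486328125), (404.0982666015625, 107.97063446044922), 88.90464782714844)
side [219 174  15   7  73] ((661.9650268554688, -37.64361572265625), (32.870697021484375, 38.26677322387695), 86.32493591308594) [661.7627   -37.587414]
side [201 185  27  14 243] ((663.628173828125, 52.557411193847656), (57.38080596923828, 64.43466186523438), 87.31195068359375) [663.4638    52.751328]
side [188 202  24  13 195] ((665.6204833984375, 142.83204650878906), (47.02406311035156, 52.98488235473633), 89.11811065673828) [665.3313  143.24207]
tray ((659.3406372070312, 14.072113037109375), (409.98736572265625, 106.18096160888672), 88.67242431640625)
```

>>> arm_command --pt "1 0 0 0 0.16" --pt "1 0 0 0 0.16" --pt "1 0 0 0 0.16" --pt "1 0 0 0 0.16" --pt "1 0 0 0 0.16" --pt "1 0 0 0 0.16" --pt "1 0 0 0 0.156" --pt "0.2 -0.039 0.039 0 0" --pt "0 -0.039 0.039 0 0" --pt "0 -0.039 0.039 0 0" --pt "0 -0.039 0.039 0 0" --pt "0 -0.038 0.039 0 0" --pt "0 0 0 0 0" --pt "0 0 0 0 0" --newtons 25

```text
clock: 1.9
eef_pos: [436.3, 300.2, 205.2]
eef_rot: [-3.141, 0.0, 1.57]
wrist_force: [-0.2, 0.4, 0.1]
finger_gap: 47.0
finger_force: 0.0
```

```bash
cat >> h.py <<'E'
def look(tag,zmin=28):
    from cell import manip,eyes
    c=eyes.camera("wrist"); cv2.imwrite(f"pics/{tag}.png",c["img"]); pickle.dump(c,open(tag+".pkl","wb"))
    s=manip.read_state(); print(s["clock"],s["eef_pos"].round(1),s["eef_rot"].round(3),"gap",s["finger_gap"],"eye",c["eye"].round())
    W=cloud(c); m=((W[...,2]>zmin)&(W[...,2]<95)).astype(np.uint8)
    k,l,st,ce=cv2.connectedComponentsWithStats(m)
    for i in range(1,k):
        if st[i,4]<40: continue
        p=W[l==i]; b=c["img"][l==i].mean(0)
        band=p[(p[:,2]>30)&(p[:,2]<48)]; tip=p[p[:,2]>p[:,2].max()-6].mean(0)
        print(st[i],"lo",np.percentile(p,1,axis=0).round(),"hi",np.percentile(p,99,axis=0).round(),"tip",tip.round(1),"bgr",b.round())
    return c
E
python3 -c "
from h import *
look('w1')"
```

```text
1.95 [436.  300.6 205.3] [-3.141  0.     1.571] gap 47.0025068752559 eye [436. 370. 383.]
[  155     0   357    42 14762] lo [343. 441.  68.] hi [675. 472.  86.] tip [505.6 468.5  83.7] bgr [ 80. 147. 199.]
[269 115  17  17 219] lo [447. 352.  44.] hi [465. 369.  69.] tip [455.9 360.6  66. ] bgr [ 11. 144. 173.]
[216 117  17  17 230] lo [387. 349.  29.] hi [403. 367.  68.] tip [394.8 358.5  65.5] bgr [ 12. 139. 168.]
[250 164  16  18 218] lo [425. 294.  29.] hi [442. 311.  68.] tip [433.5 302.1  65.5] bgr [100. 102. 100.]
[194 176  19  17 235] lo [358. 280.  29.] hi [375. 296.  67.] tip [367.1 288.3  63.9] bgr [  9. 102. 124.]
[234 211  15  20 231] lo [404. 234.  29.] hi [422. 248.  67.] tip [412.6 240.6  65. ] bgr [ 12. 103. 125.]
[243 308  19  26 456] lo [413.  88.  31.] hi [438. 113.  60.] tip [425.9 101.1  58. ] bgr [141. 142. 141.]
```

>>> arm_command --pt "0 0.002 -0.0015 0.05 0" --pt "0 0 0 0.05 0" --pt "0 0 0 0.05 0" --pt "0 0 0 0.032 0" --pt "0 0 0 0 0" --pt "0 0 0 0 0" --pt "-1 0 0 0 0" --pt "-1 0 0 0 0" --pt "-1 0 0 0 0" --pt "-1 0 0 0 0" --pt "-1 0 0 0 0" --pt "-1 0 0 -0.02 0" --pt "-1 0 0 -0.04 0" --pt "-1 0 0 -0.05 0" --pt "-1 0 0 0 0" --newtons 25

```text
clock: 3.82
eef_pos: [436.5, 302.9, 136.8]
eef_rot: [3.136, -0.003, 1.571]
wrist_force: [0.1, 0.0, -1.1]
finger_gap: 17.4
finger_force: 25.0
```

>>> arm_command --pt "-1 -0.0535 0.0275 0 0" --pt "-1 -0.0535 0.0275 0 0" --pt "-1 -0.0535 0.0275 0 0" --pt "-1 -0.0535 0.0275 0 0" --pt "-1 -0.0535 0.0275 0 0" --pt "-1 -0.0535 0.0275 0 0" --pt "-1 -0.0535 0.0275 0 0" --pt "-1 -0.0535 0.0275 0 0" --pt "-1 0 0 0 0" --pt "-1 0 0 0 0"

```text
clock: 5.08
eef_pos: [654.5, -125.6, 131.9]
eef_rot: [-3.139, -0.001, 1.571]
wrist_force: [-0.1, -0.1, -0.4]
finger_gap: 17.4
finger_force: 25.0
```

```bash
cat >> h.py <<'E'
def pockets(c):
    """pocket mouth centres: light/dark square outlines, cast on z=6 (floor)"""
    im=c["img"].astype(int); m=(im.min(-1)>165).astype(np.uint8)
    k,l,s,ce=cv2.connectedComponentsWithStats(m)
    for i in range(1,k):
        if s[i,4]<150: continue
        v,u=np.nonzero(l==i); P=np.array([ray(c,a,b,6)[:2] for a,b in zip(u,v)],np.float32)
        print("white",s[i],cv2.minAreaRect(P))
E
python3 -c "
from h import *
c=look('w2');pockets(c)"
```

```text
5.125 [ 654.6 -125.   132.5] [-3.140e+00 -1.000e-03  1.571e+00] gap 17.488793551512778 eye [654. -56. 309.]
[  64   27   61   50 2080] lo [502. -21.  29.] hi [530.  12.  79.] tip [513.7  -4.5  77.5] bgr [155. 158. 156.]
[   0  128   54   51 2306] lo [ 427. -112.   29.] hi [451. -68.  70.] tip [437.9 -91.6  68.4] bgr [111. 113. 111.]
[ 83 254  36  22 575] lo [ 481. -219.   28.] hi [ 502. -200.   60.] tip [ 490.  -206.1   57.5] bgr [127. 130. 128.]
[ 414  308   69   44 1414] lo [ 834. -317.   29.] hi [ 891. -259.   54.] tip [ 849.4 -270.    52.2] bgr [72. 70. 70.]
[  41  312   40   40 1138] lo [ 420. -298.   29.] hi [ 449. -272.   59.] tip [ 438.8 -284.6   57.4] bgr [116. 118. 116.]
white [    0     0   209   145 22888] ((498.2091369628906, -16.63935089111328), (134.22677612304688, 207.3717041015625), 88.7557601928711)
white [ 226    0   76   31 2241] ((657.2584838867188, 35.470970153808594), (70.86671447753906, 25.499122619628906), 0.0022919808980077505)
white [  299     0   213   276 49602] ((819.0537109375, -95.30484008789062), (241.08384704589844, 287.0636901855469), 0.002290306147
[... 1550 characters left out ...]
067871), 0.07320216298103333)
white [ 37 307  23  18 204] ((397.12371826171875, -294.71490478515625), (28.249217987060547, 22.74245834350586), 3.5094406604766846)
white [  72  307   57   36 1409] ((453.76824951171875, -307.9473571777344), (70.78560638427734, 50.585533142089844), 0.08382724225521088)
white [ 232  308   56   35 1768] ((653.9677124023438, -308.3276062011719), (68.99710845947266, 49.139408111572266), 0.08425669372081757)
white [392 308  12  39 287] ((823.7799682617188, -311.0562438964844), (10.284393310546875, 55.09688949584961), 0.07827974855899811)
white [ 42 331  21  21 222] ((395.0628967285156, -331.10711669921875), (17.65179443359375, 34.75321578979492), 22.927715301513672)
```

View pics/w2.png

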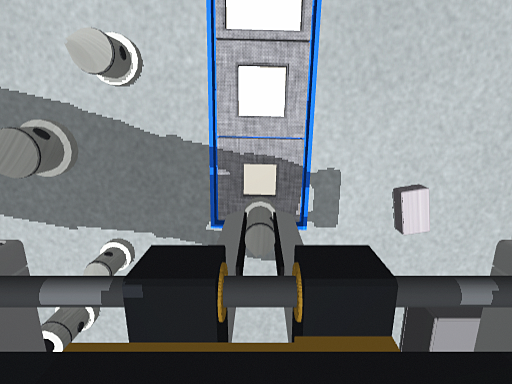

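The wrist view shows the held tiny part hanging at (260,225) over its pocket (260,180), with the small pocket at (262,91) and the large one at the top (262,15). The tiny pocket's position matches the estimate to about 1 mm.

>>> arm_command --pt "-1 0.001 0 0.04 0" --pt "-1 0 0 0.03 0" --pt "-1 0 0 0.015 0" --pt "-1 0 0 0.01 0" --pt "-1 0 0 0.005 0" --pt "-1 0 0 0.001 0" --pt "-1 0 0 0 0" --pt "-1 0 0 0 0"

```text
clock: 6.12
eef_pos: [655.3, -125.0, 33.0]
eef_rot: [3.141, 0.0, 1.571]
wrist_force: [-1.0, -0.1, -0.5]
finger_gap: 17.5
finger_force: 25.0
```

>>> arm_command --pt "-1 0.001 0 0.002 0" --pt "-1 0 0 0.001 0" --pt "-1 0 0 0 0"

```text
clock: 6.5
eef_pos: [655.2, -123.8, 29.9]
eef_rot: [3.141, -0.0, 1.571]
wrist_force: [-2.1, 2.0, 4.6]
finger_gap: 17.6
finger_force: 25.0
```

>>> arm_command --pt "-0.3 0 0 0 0" --pt "0 0 0 0 0" --pt "0 0 0 -0.01 0" --pt "0 0 0 -0.05 0" --pt "0.2 0 0 -0.06 0" --pt "0.2 -0.02 -0.041 -0.02 0" --pt "0.2 -0.02 -0.041 0 0" --pt "0.2 -0.021 -0.041 0 0" --pt "0.2 -0.021 -0.041 0 0" --pt "0.2 0 0 0 0" --pt "0.2 0 0 0 0"

```text
clock: 7.88
eef_pos: [491.6, -205.9, 170.2]
eef_rot: [3.14, 0.0, 1.571]
wrist_force: [-0.1, 1.2, -0.2]
finger_gap: 56.8
finger_force: 0.0
```

```bash
python3 -c "
from h import *
c=look('w3')"
```

```text
7.925 [ 491.8 -205.7  169.9] [3.141 0.    1.571] gap 56.276197263159716 eye [ 491. -136.  348.]
[ 171   40   50   52 2017] lo [ 408. -113.   31.] hi [450. -70.  85.] tip [428.7 -91.   83.3] bgr [172. 175. 173.]
[405  93  35  19 525] lo [ 645. -133.   29.] hi [ 657. -116.   74.] tip [ 653.1 -124.3   71.6] bgr [126. 128. 127.]
[245 173  25  27 520] lo [ 476. -224.   30.] hi [ 501. -200.   73.] tip [ 488.2 -212.3   70.7] bgr [113. 116. 114.]
[205 236  20  37 351] lo [ 432. -306.   29.] hi [ 448. -276.   60.] tip [ 440.5 -292.7   58.1] bgr [172. 173. 172.]
```

View pics/w3.png

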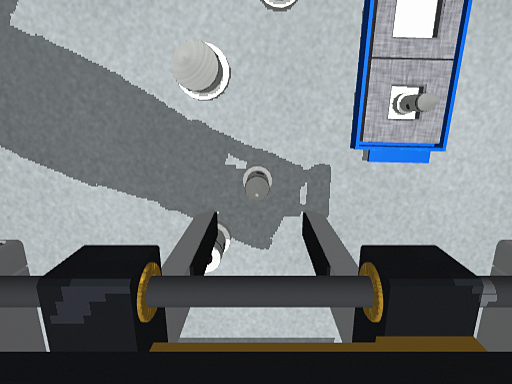

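The tiny part stands in its pocket at (403,102), tip at about 75 mm as expected when seated. The small part is at (257,182), a little off the gripper centre.

>>> arm_command --pt "0.2 -0.006 -0.003 0.03 0" --pt "0.2 0 0 0.05 0" --pt "0.2 0 0 0.045 0" --pt "0.2 0 0 0.02 0" --pt "0.2 0 0 0 0" --pt "0.2 0 0 0 0" --pt "-1 0 0 0 0" --pt "-1 0 0 0 0" --pt "-1 0 0 0 0" --pt "-1 0 0 0 0" --pt "-1 0 0 0 0" --newtons 30

```text
clock: 9.3
eef_pos: [488.2, -212.0, 24.7]
eef_rot: [3.141, 0.0, 1.571]
wrist_force: [-0.1, -0.1, 2.8]
finger_gap: 25.3
finger_force: 30.0
```

>>> arm_command --pt "-1 0 0 -0.02 0" --pt "-1 0 0 -0.04 0" --pt "-1 0 0 -0.05 0" --pt "-1 0.0445 0.0418 0 0" --pt "-1 0.0445 0.0418 0 0" --pt "-1 0.0445 0.0418 0 0" --pt "-1 0.0445 0.0418 0 0" --pt "-1 0 0 0 0" --pt "-1 0 0 0 0" --pt "-1 0 0 0 0"

```text
clock: 10.55
eef_pos: [654.8, -35.0, 134.6]
eef_rot: [-3.141, 0.0, 1.57]
wrist_force: [0.0, -0.0, -1.6]
finger_gap: 25.5
finger_force: 30.0
```

```bash
python3 -c "
from h import *
c=look('w4');pockets(c)"
```

```text
10.6 [654.9 -35.  134.7] [3.141 0.    1.569] gap 25.418048333879906 eye [654.  35. 312.]
[  0  24  22  33 544] lo [426.  87.  28.] hi [439. 110.  49.] tip [437.4  96.8  46.6] bgr [82. 83. 82.]
[  83  137   53   40 1555] lo [503. -20.  29.] hi [530.  14.  78.] tip [513.8  -3.4  76.9] bgr [121. 123. 122.]
[   8  216   61   50 1970] lo [ 417. -109.   29.] hi [451. -68.  68.] tip [438.2 -88.4  66.9] bgr [107. 110. 108.]
[251 261  19  15 223] lo [ 646. -123.   33.] hi [ 664. -115.   60.] tip [ 655.1 -117.5   57.1] bgr [94. 95. 94.]
white [    0     0   211   174 27585] ((494.7291259765625, 56.460960388183594), (166.35421752929688, 220.44094848632812), 89.978759765625)
white [ 234    0   62   25 1500] ((659.265380859375, 129.34030151367188), (20.475933074951172, 58.34995651245117), 89.97634887695312)
white [  308     0   204   276 48323] ((826.3363037109375, -5.4441680908203125), (289.9185485839844, 234.20431518554688), 89.978759765625)
white [ 228   54   72   75 5127] ((657.826416015625, 56.62811279296875), (71.3718032836914, 70.56946563720703), 88.63402557373047)
white [ 91 139  30  12 1
[... 204 characters left out ...]
98674392700195), 88.51937103271484)
white [237 195  45  24 328] ((653.6488037109375, -63.90639114379883), (49.05160903930664, 25.654138565063477), 4.857930660247803)
white [  28  205  106   70 2245] ((446.720947265625, -122.64131164550781), (98.57772827148438, 107.39149475097656), 66.79191589355469)
white [  37  308   75   43 2667] ((424.5103759765625, -226.00393676757812), (61.764774322509766, 85.35598754882812), 89.93880462646484)
white [ 221  308   78   35 2258] ((654.729736328125, -219.4989471435547), (49.482906341552734, 97.51068878173828), 89.04704284667969)
white [ 409  308   74   39 2621] ((884.41552734375, -223.470947265625), (55.71599578857422, 85.5094223022461), 89.93878173828125)
```

View pics/w4.png

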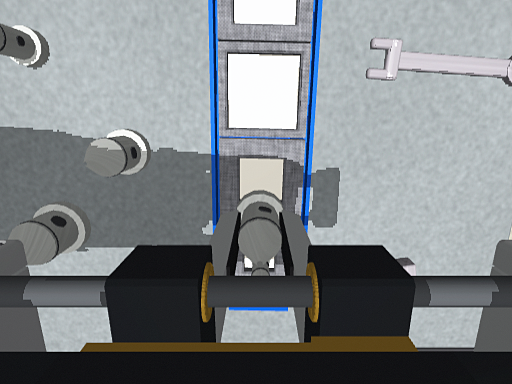

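The small part hangs at (261,215) over its pocket at (262,178). The large pocket is fully visible at (264,92).

>>> arm_command --pt "-1 0.001 0.001 0.04 0" --pt "-1 0 0 0.03 0" --pt "-1 0 0 0.015 0" --pt "-1 0 0 0.01 0" --pt "-1 0 0 0.005 0" --pt "-1 0 0 0.003 0" --pt "-1 0 0 0.001 0" --pt "-1 0 0 0 0" --pt "-1 0 0 0 0"

```text
clock: 11.72
eef_pos: [656.5, -32.9, 30.8]
eef_rot: [3.141, 0.0, 1.571]
wrist_force: [-0.3, 0.4, -0.3]
finger_gap: 25.4
finger_force: 30.0
```

>>> arm_command --pt "-1 0 0 0.001 0" --pt "-0.1 0 0 0 0" --pt "0 0 0 0 0" --pt "0 0 0 -0.01 0" --pt "0 0 0 -0.05 0" --pt "0.5 0 0 -0.06 0" --pt "0.5 0.007 -0.035 -0.02 0" --pt "0.5 0.007 -0.035 0 0" --pt "0.5 0.008 -0.035 0 0" --pt "0.5 0.008 -0.036 0 0" --pt "0.5 0 0 0 0" --pt "0.5 0 0 0 0"

```text
clock: 13.22
eef_pos: [516.0, -3.0, 170.2]
eef_rot: [3.14, 0.0, 1.571]
wrist_force: [-0.0, 0.2, 0.9]
finger_gap: 70.5
finger_force: 0.0
```

```bash
python3 -c "
from h import *
c=look('w5')"
```

```text
13.275 [516.1  -3.1 169.9] [3.141 0.    1.571] gap 70.26602176325672 eye [515.  67. 348.]
[152  65  35  31 814] lo [414.  87.  29.] hi [439. 111.  60.] tip [426.2  99.3  58.4] bgr [161. 161. 160.]
[239 163  35  36 943] lo [495. -19.  31.] hi [529.  14.  79.] tip [512.   -2.9  76.7] bgr [114. 117. 115.]
[369 194  35  29 723] lo [643. -45.  29.] hi [664. -21.  79.] tip [654.6 -33.4  77.6] bgr [133. 136. 134.]
[191 243  15  30 163] lo [ 439. -108.   29.] hi [451. -82.  61.] tip [444.2 -95.8  57.7] bgr [133. 136. 134.]
```

View pics/w5.png

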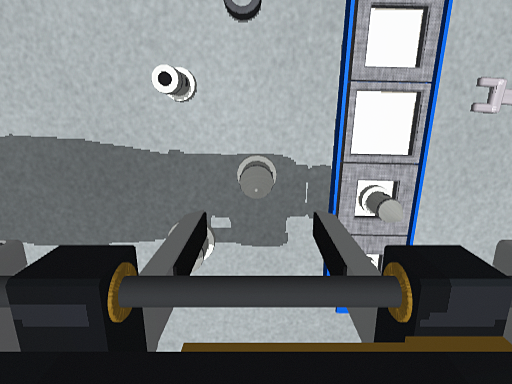

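The small part is in its pocket at (378,200), tip about 82 mm (seated). The medium part is at (257,180), within a few mm of the gripper axis.

>>> arm_command --pt "0.5 0.0005 -0.003 0.03 0" --pt "0.5 0 0 0.05 0" --pt "0.5 0 0 0.045 0" --pt "0.5 0 0 0.02 0" --pt "0.5 0 0 0 0" --pt "0.5 0 0 0 0" --pt "-1 0 0 0 0" --pt "-1 0 0 0 0" --pt "-1 0 0 0 0" --pt "-1 0 0 0 0" --pt "-1 0 0 0 0" --newtons 35

```text
clock: 14.65
eef_pos: [512.4, -2.4, 24.6]
eef_rot: [3.141, 0.0, 1.571]
wrist_force: [-1.4, 0.8, 2.5]
finger_gap: 35.3
finger_force: 35.0
```

>>> arm_command --pt "-1 0 0 -0.02 0" --pt "-1 0 0 -0.04 0" --pt "-1 0 0 -0.05 0" --pt "-1 0.0373 0.0365 0 0" --pt "-1 0.0373 0.0365 0 0" --pt "-1 0.0373 0.0365 0 0" --pt "-1 0.0373 0.0365 0 0" --pt "-1 0 0 0 0" --pt "-1 0 0 0 0" --pt "-1 0 0 0 0"

```text
clock: 15.9
eef_pos: [657.9, 145.9, 134.7]
eef_rot: [-3.142, 0.0, 1.57]
wrist_force: [0.1, 0.2, -1.8]
finger_gap: 35.5
finger_force: 35.0
```

```bash
python3 -c "
from h import *
c=look('w6');pockets(c)"|grep -E '65.\.|66.\.|gap'
```

```text
15.95 [658.  145.9 134.9] [3.141 0.    1.57 ] gap 35.73008767746901 eye [657. 216. 312.]
[247 325  23  18 326] lo [644. -31.  28.] hi [668. -21.  52.] tip [656.2 -22.4  49.7] bgr [89. 91. 90.]
white [247 140  25  12 156] ((657.0016479492188, 183.69419860839844), (11.599946975708008, 25.496742248535156), 89.9848861694336)
white [ 235  153   55   44 1755] ((660.0118408203125, 151.9990234375), (46.587982177734375, 58.13691329956055), 88.78844451904297)
white [228 186  64  30 580] ((657.5296020507812, 122.71381378173828), (33.60544204711914, 70.43870544433594), 89.9752197265625)
white [230 250  60  26 771] ((657.499755859375, 46.78001403808594), (32.396026611328125, 70.01261901855469), 89.96514129638672)
white [240 308  49  29 620] ((662.7029418945312, -34.899410247802734), (40.64384078979492, 59.45309066772461), 89.95358276367188)
```

>>> arm_command --pt "-1 0.0005 0.0015 0.04 0" --pt "-1 0 0 0.03 0" --pt "-1 0 0 0.015 0" --pt "-1 0 0 0.01 0" --pt "-1 0 0 0.005 0" --pt "-1 0 0 0.003 0" --pt "-1 0 0 0.001 0" --pt "-1 0 0 0 0" --pt "-1 0 0 0 0"

```text
clock: 17.08
eef_pos: [659.9, 147.3, 30.7]
eef_rot: [3.141, -0.0, 1.571]
wrist_force: [-0.6, 0.3, -1.5]
finger_gap: 35.6
finger_force: 35.0
```

>>> arm_command --pt "-1 0 0 0.001 0" --pt "0.1 0 0 0 0" --pt "0.1 0 0 0 0" --pt "0.1 0 0 -0.01 0" --pt "0.1 0 0 -0.05 0" --pt "0.9 0 0 -0.06 0" --pt "0.9 -0.047 -0.045 -0.02 0" --pt "0.9 -0.047 -0.045 0 0" --pt "0.9 -0.047 -0.045 0 0" --pt "0.9 -0.047 -0.046 0 0" --pt "0.9 -0.047 -0.046 0 0" --pt "0.9 0 0 0 0" --pt "0.9 0 0 0 0"

```text
clock: 18.7
eef_pos: [445.2, -75.4, 168.6]
eef_rot: [3.14, 0.0, 1.57]
wrist_force: [0.5, 0.9, 0.6]
finger_gap: 89.5
finger_force: 0.0
```

```bash
python3 -c "
from h import *
c=look('w7')"
```

```text
18.75 [445.3 -75.1 168.3] [3.141 0.    1.571] gap 89.17212814871067 eye [444.  -6. 346.]
[225   0  29  19 440] lo [413.  86.  28.] hi [439.  98.  60.] tip [425.7  90.   58. ] bgr [133. 134. 133.]
[441 129  48  28 997] lo [643. -46.  29.] hi [660. -21.  79.] tip [654.2 -33.8  78.1] bgr [125. 127. 125.]
[ 223  171   43   45 1508] lo [ 407. -110.   30.] hi [450. -68.  84.] tip [428.1 -89.5  83.3] bgr [112. 114. 112.]
[431 212  36  24 523] lo [ 645. -131.   28.] hi [ 659. -115.   73.] tip [ 653.4 -123.2   71. ] bgr [115. 117. 116.]
[234 327  29  16 376] lo [ 413. -289.   28.] hi [ 448. -271.   54.] tip [ 430.4 -273.4   51.7] bgr [85. 87. 86.]
```

View pics/w7.png

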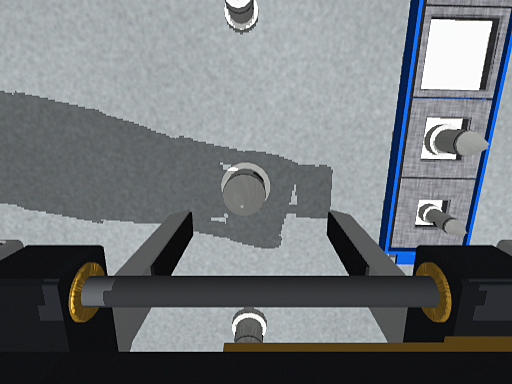

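The tiny (430,212) and small (440,140) parts stand in their pockets. The large part is at (245,190), about 17 mm in x and 14 mm in y from the gripper axis.

>>> arm_command --pt "0.9 -0.014 -0.0165 0 0" --pt "0.9 0 0 0.045 0" --pt "0.9 0 0 0.045 0" --pt "0.9 0 0 0.035 0" --pt "0.9 0 0 0.0185 0" --pt "0.9 0 0 0 0" --pt "0.9 0 0 0 0" --pt "-1 0 0 0 0" --pt "-1 0 0 0 0" --pt "-1 0 0 0 0" --pt "-1 0 0 0 0" --pt "-1 0 0 0 0" --newtons 45

```text
clock: 20.25
eef_pos: [428.1, -89.5, 24.3]
eef_rot: [3.142, 0.0, 1.571]
wrist_force: [-0.9, 0.2, 2.1]
finger_gap: 45.5
finger_force: 45.0
```

>>> arm_command --pt "-1 0 0 -0.02 0" --pt "-1 0 0 -0.04 0" --pt "-1 0 0 -0.05 0" --pt "-1 0.0291 0.0459 0 0" --pt "-1 0.0291 0.0459 0 0" --pt "-1 0.0291 0.0459 0 0" --pt "-1 0.0291 0.0459 0 0" --pt "-1 0.0291 0.0459 0 0" --pt "-1 0 0 0 0" --pt "-1 0 0 0 0" --pt "-1 0 0 0 0"

```text
clock: 21.62
eef_pos: [657.0, 55.3, 134.6]
eef_rot: [-3.141, 0.0, 1.57]
wrist_force: [-0.3, 0.3, -3.0]
finger_gap: 45.4
finger_force: 45.0
```

```bash
python3 -c "
from h import *
c=look('w8');pockets(c)"|grep -E '65.\.|66.\.|gap'
```

```text
21.675 [657.1  55.3 134.8] [3.141 0.    1.57 ] gap 45.225010823833216 eye [656. 125. 312.]
[ 242   67   43   45 1501] lo [643. 129.  51.] hi [677. 162.  85.] tip [659.4 145.7  83.2] bgr [173. 177. 175.]
[250 329  17  14 198] lo [ 646. -125.   29.] hi [ 664. -115.   49.] tip [ 654.9 -116.4   45.9] bgr [ 99. 101. 100.]
white [    0     0   512   275 78439] ((661.9005126953125, 85.51589965820312), (566.9212036132812, 288.6446838378906), 0.007248179521411657)
white [247  43  27  14 176] ((657.1063232421875, 186.74623107910156), (25.559988021850586, 11.742815017700195), 0.0014200822915881872)
white [ 234   61   59   63 3258] ((659.8875122070312, 146.39874267578125), (58.97503662109375, 58.20698928833008), 88.76163482666016)
white [ 228  146   67   43 1998] ((657.8916625976562, 70.0368881225586), (43.809913635253906, 71.03948974609375), 87.56275177001953)
white [219 177  82  38 923] ((656.8741455078125, 38.107975006103516), (42.00159454345703, 90.55320739746094), 89.0791015625)
white [241 310  31  22 315] ((652.4383544921875, -123.11878967285156), (30.373266220092773, 37.15553665161133), 89.96302032470703)
```

View pics/w8.png

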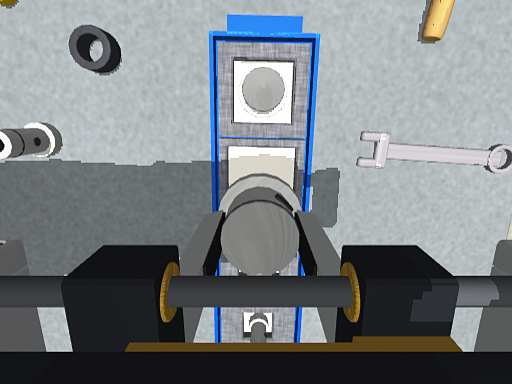

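The medium part is centred in its pocket at (264,91). The large part hangs at (260,230) over its pocket, whose visible edge is at (262,165).

>>> arm_command --pt "-1 0.0005 0.0005 0.04 0" --pt "-1 0 0 0.03 0" --pt "-1 0 0 0.015 0" --pt "-1 0 0 0.01 0" --pt "-1 0 0 0.005 0" --pt "-1 0 0 0.003 0" --pt "-1 0 0 0.001 0" --pt "-1 0 0 0 0" --pt "-1 0 0 0 0"

```text
clock: 22.8
eef_pos: [658.2, 56.5, 30.6]
eef_rot: [3.141, 0.0, 1.571]
wrist_force: [-0.3, 0.4, -2.9]
finger_gap: 45.3
finger_force: 45.0
```

>>> arm_command --pt "-1 0 0 0.001 0" --pt "0.3 0 0 0 0" --pt "0.3 0 0 0 0" --pt "0.3 0 0 -0.01 0" --pt "0.3 0 0 -0.05 0" --pt "0.3 0 0 -0.06 0" --pt "0.3 0 -0.04 -0.04 0" --pt "0.3 0 -0.04 -0.04 0" --pt "0.3 0 -0.04 0 0" --pt "0.3 0 -0.04 0 0" --pt "0.3 0 0 0 0" --pt "0.3 0 0 0 0" --pt "0.3 0 0 0 0"

```text
clock: 24.42
eef_pos: [498.8, 56.5, 229.3]
eef_rot: [-3.142, 0.0, 1.571]
wrist_force: [0.5, -0.6, -0.5]
finger_gap: 61.2
finger_force: 0.0
```

Run:
```python
from h import *
from cell import eyes
look('w9')
a=eyes.camera("scene")["img"][90:290,100:400]; b=eyes.camera("side")["img"][120:280,150:350]
cv2.imwrite("pics/end.png",np.hstack([cv2.resize(a,(400,267)),cv2.resize(b,(334,267))]))
```

```text
24.475 [498.7  56.5 229.1] [-3.141  0.     1.571] gap 60.49520079579152 eye [498. 126. 407.]
[175   1  20  24 332] lo [405. 230.  28.] hi [421. 246.  68.] tip [413.1 237.9  65.3] bgr [  9. 127. 153.]
[ 373   81   40   33 1009] lo [641. 129.  30.] hi [672. 163.  84.] tip [658.  145.9  82.9] bgr [151. 154. 152.]
[189 126  25  23 445] lo [414.  88.  30.] hi [439. 112.  60.] tip [426.   99.7  58.5] bgr [175. 175. 174.]
[ 362  152   44   39 1312] lo [635.  36.  30.] hi [675.  78.  90.] tip [656.2  56.9  88.8] bgr [161. 164. 162.]
[363 223  26  23 447] lo [643. -41.  29.] hi [665. -21.  75.] tip [655.2 -31.1  73.2] bgr [130. 132. 130.]
```

View pics/end.png

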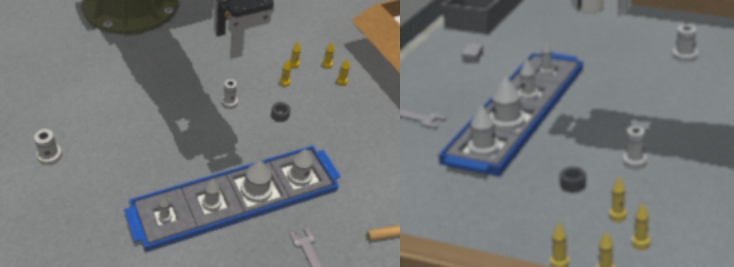

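View pics/w9.png

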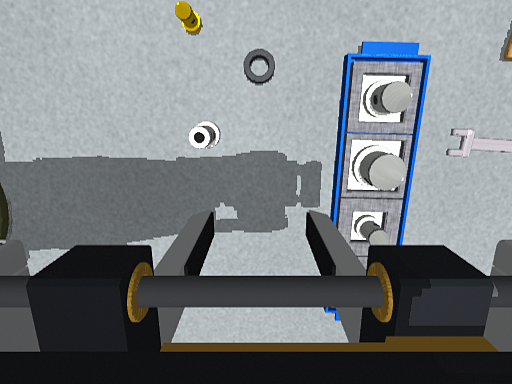

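All four parts stand upright in their matching pockets in both views: tiny (165,212), small (211,198), large (258,182) and medium (301,168). Both blanks and the yellow look-alikes are untouched, and the arm is clear.

```bash
python3 -c "
from cell import ticket
print(ticket.sign_off())"
```

```text
the job is handed in; nothing more can be done
None
```

I handed the job in: final pictures show all four pointed parts standing in their matching nests and both blanks where they started, at about 24.5 s on the clock; the hand-in returned no verdict.

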